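Lever open the purple-lidded sample case

TASK

Pick up the orange-handled blade tool, slip its thin steel blade under the overhanging front lip of the purple-lidded sample case and lever the lid up on its hinge until it stands well open, at least two thirds of the way to upright. Use only the tool on that lid, never the gripper, and leave the red-lidded case shut. Then lay the tool down flat on the bench, blade side down as it was, and let go of it.

Things in the scene. Friction and masses are not known exactly. Their poses are not given: they have to be found in the camera images.
- lifter_grip (a point): Centre of the orange grip (80 x 18 x 32 mm, black ribs) of a loose blade tool, 70 g, lying flat; 19 mm above the tool's underside. Below the grip a steel plate 24 mm wide, 3 mm thick, is the underside and runs on forward as the blade: its tip is 130 mm along +x, its rear end 40 mm along -x. x to the blade tip (at the start roughly away from the robot), y across the grip, z up.
- purple_lip (a point): Mid underside of the purple lid's front lip; moves with the lid. Shut: 52 mm above the bench. The lid, 4 mm thick, 120 mm wide, overhangs the white case's front wall by 24 mm; this point is 12 mm before the wall. A step on the case, 32 mm high, lies below: a slot 20 mm high, 24 deep, 120 wide, open to the front. x (shut) to the hinge, within 25 degrees of straight away from the robot; z up.
- purple_lid (a joint): Hinge of the purple lid: 0 shut, 1.57 upright, stop at 1.8 rad; grows as the lip rises. Its line is level, along the lip's y, 132 mm from purple_lip along the lip's x, in the plane of the lid's underside. Stiff: about 1 N up at the lip moves it, and the lid stays where it is left. Two steel barrels mark it. The case, 120 x 120 x 52 mm, is fixed to the bench.
- red_lid (a joint): Hinge of the lid of the other white case, of the same build and size but with a red lid: 0 shut. To be left shut.
Things that resemble listed ones, but are neither listed nor needed, are in the scene too. Leave any green or pink look-alike of the part that bears lifter_grip alone.

How it is judged:
By the outcome, as a careful person would: the job done as asked, in the order asked, and still so for the second after the job is handed in, with the robot touching nothing.
It also fails if it takes over 54 s, if anything falls off the work surface, if the arm or the gripper's body presses on something with over 40 N, if the wrist force passes 120 N, or if a joint passes its speed limit or range.

ROBOT

A 6-joint arm with a two-finger parallel gripper is mounted at the origin on the work surface. World frame = base frame: x ahead of the robot, y to its left, z up, the work surface at z = 0. Lengths are in mm, angles in rad, forces in N, time in s.
With the tool pointing down it reaches from about 275 to 850 mm from the base axis. Payload 19 kg.
Tool frame: the origin (TCP) lies at the very end of the fingers, on their centre line; the grasp point (between the pads) lies 19 mm behind it; z points along the fingers, y is the direction in which the jaws open and shut (so a half turn about z gives the same grasp; the last joint's range is limited). The gripper opens to 85 mm and grips with 20 to 120 N. Pads are 22 mm wide; open, the fingers measure 114 mm over their backs; the gripper's body (76 mm by 85 mm) begins 54 mm behind the grasp point. The pads swing forward as they close: fully open they stand 13 mm farther back than shut.
Start: joints at [1.027, 0.15, 1.437, -0, 1.554, -0.134], TCP at [229.095, 527.357, 231.267] pointing down, gripper open.
Joint ranges: [-2.8, 2.8], [-0.68, 2.1], [0.12, 2.68], [-1.39, 4.53], [0.16, 2.79], [-2.81, 2.81]. Speed limits (rad/s): [1.89, 1.89, 2.22, 3.01, 3.01, 3.01].

INTERFACE

Orientations are given as a 3x3 rotation matrix whose columns are the frame's x, y, z axes.
In Python, from plant import ctrl gives the robot as it stands.
- The arm moves only by the tool apply_moves, never from a script. Its argument "commands" is a list of rows, each a list of 3 entries, a list of its own where there are three numbers: the shift along the tool's x, y, z in mm, then the turn about the tool's z in degrees, then the gripper command: -1 is fully open, 1 is shut, values between are in proportion. In form: [[[dx, dy, dz], spin, claw], ...]. A call has 1 to 12 rows; each row shifts and turns the pose as measured when the row begins, along the tool's axes as they then stand; what a row does not reach is not made up. A row lasts 1/8 s, in which the tool goes at most 62.5 mm and 10.7 degrees, less where a joint would pass 70% of its speed; a pose out of reach is approached as far as the arm can. A call with a gripper value outside its range is refused whole. The fingers move at their own pace and stop on an object; "force" is the grip in N (left out, the last holds). Time passes only in rows, so rows that do not move let the fingers close. It gives the time, the measured TCP pose, the force and the opening at its end, in the units of the state.
- ctrl.observe(): the state, without advancing time (a new reading comes with each control period).
- ctrl.grab_frame(name): name is "scene" or "top" or "wrist"; returns (picture, depth): 384x512x3 uint8, red, green, blue; 384x512 float32, mm along the optical axis (not along the pixel's ray), 0 where there is no reading.
- ctrl.camera_model(name): a dict with "fx", "fy", "cx", "cy" (pixels), "cam_to_world" (4x4, takes a point from camera to world coordinates). Camera axes: x right, y up, looking along -z (the intrinsics and any distortion apply to the point x, -y, -z); pixel columns grow to the right and rows downward; lengths in mm; the calibration is good to about 2 mm. The wrist camera is an equidistant fisheye: a pixel r from the principal point sees the ray r / f radians off the axis. A picture is of the moment at which its call begins: read the wrist's pose just before it. camera_model takes no time and is no camera call; for the wrist camera it gives the pose at the moment of the call.
- ctrl.sign_off(): hands the job in, once; it reports no verdict.
The state is a dict: "t": time; "joint_positions": joint angles; "dq": joint speeds; "joint_torque": joint torques, N m; "position": TCP position; "tcp_rot": TCP orientation; "wrist_force": force on the tool from outside, world axes, zero at the start; "ft_torque": the same for the moment, N m; "grip_width": finger opening in mm.
Only numpy, scipy, OpenCV 4.12 (cv2) and the standard library are available. Lean on these libraries where they do the work, as an engineer would, in place of code of your own. Each camera call takes 0.05 s, during which the arm holds its last target. There are 200 camera calls.

## Working session

There is one attempt and no reset: what is moved stays moved. The work goes in short steps, Python scripts to look and compute and a tool call to move; the robot and the scene stay as the last step left them, time stands still between calls to the robot, and variables do not carry over. Pictures are saved under pics/ and viewed, about 8 in all and at most 12, crops included, and the job is handed in when it is done.

Besides the shell and the picture viewer there is one more tool, called after "Request:" as name([rows], argument=value, ...), one row to a line, values as JSON. apply_moves: Moves the arm, as the interface text tells. Its arguments: {"type":"object","properties":{"commands":{"type":"array"},"force":{"type":"number"}},"required":["commands"]}

```bash
mkdir -p pics; cat > h.py <<'E'
import numpy as np, cv2
from plant import ctrl
def save(n,img): cv2.imwrite('pics/'+n,cv2.cvtColor(img,cv2.COLOR_RGB2BGR))
def unproj(m,u,v,d):
    u,v,d=map(np.asarray,(u,v,d))
    p=np.stack([(u-m['cx'])/m['fx']*d,-(v-m['cy'])/m['fy']*d,-d,np.ones_like(d)],-1)
    return (p@np.array(m['cam_to_world']).T)[...,:3]
E
python3 - <<'E'
from h import *
for n in('top','scene'):
    im,d=ctrl.grab_frame(n); m=ctrl.camera_model(n); save(n+'0.png',im)
    np.savez(n+'0.npz',im=im,d=d,**{k:np.array(v) for k,v in m.items() if k in('fx','fy','cx','cy','cam_to_world')})
    print(n,{k:(np.round(v,3).tolist() if not isinstance(v,str) else v) for k,v in m.items()})
s=ctrl.observe();print(s['t'],np.round(s['tcp_rot'],3).tolist())
E
```

```text
top {'fx': 412.296, 'fy': 412.296, 'cx': 254.569, 'cy': 191.722, 'cam_to_world': [[0.07, 0.973, -0.219, 268.187], [-0.998, 0.068, -0.014, -14.746], [0.001, 0.219, 0.976, 1181.778], [0.0, 0.0, 0.0, 1.0]]}
scene {'fx': 449.843, 'fy': 449.843, 'cx': 253.768, 'cy': 190.836, 'cam_to_world': [[0.685, -0.532, 0.498, 1097.306], [0.728, 0.509, -0.459, -523.999], [-0.009, 0.677, 0.736, 920.672], [0.0, 0.0, 0.0, 1.0]]}
0.1 [[-0.917, 0.398, -0.001], [0.398, 0.917, -0.001], [0.0, -0.001, -1.0]]
```

View pics/top0.png

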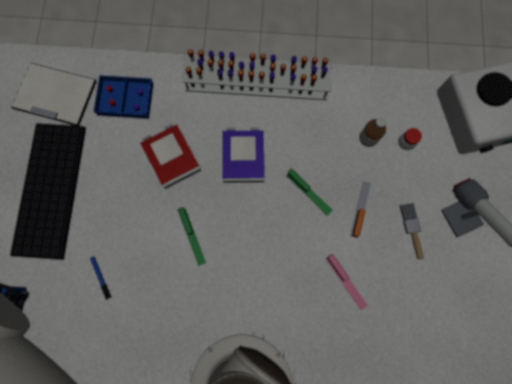

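View pics/scene0.png

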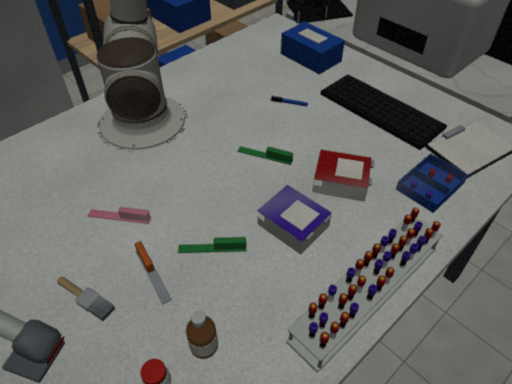

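The top view shows the orange tool with its grip at about (359,222) and blade tip at (365,184). The purple lid is centred at (243,155) with its lip edge near row 180, and the red case is at (170,155). The scene view agrees. Next I'll measure these.

```bash
python3 - <<'E'
from h import *
for n in('top','scene'):
    z=np.load(n+'0.npz'); im,d=z['im'],z['d']; m={k:z[k] for k in('fx','fy','cx','cy','cam_to_world')}
    hsv=cv2.cvtColor(im,cv2.COLOR_RGB2HSV)
    for name,lo,hi,amin in(('orange',(5,130,80),(16,255,255),40),('purple',(118,90,50),(140,255,255),300),('red',(172,120,60),(180,255,255),300)):
        mk=cv2.inRange(hsv,lo,hi)
        N,L,st,c=cv2.connectedComponentsWithStats(mk)
        for i in range(1,N):
            if st[i,4]<amin: continue
            v,u=np.nonzero(L==i); dd=d[v,u]; ok=dd>0
            P=unproj(m,u[ok],v[ok],dd[ok])
            h=np.median(P[:,2]); Q=P[abs(P[:,2]-h)<8]
            r=cv2.minAreaRect(Q[:,:2].astype(np.float32))
            print(n,name,st[i],'z',np.percentile(P[:,2],[5,50,95]).round(1),'rect',np.round(r[0],1),np.round(r[1],1),round(r[2],1),np.round(cv2.boxPoints(r),0).tolist())
    # steel blade near the tool: points
    P=unproj(m,*np.meshgrid(np.arange(512),np.arange(384)),d)
    b=P[...,2]; print('bench z', np.median(b[(d>0)&(abs(b)<15)]))
E
python3 - <<'E'
import cv2
im=cv2.imread('pics/top0.png')
a=cv2.resize(im[170:245,330:390],None,fx=7,fy=7,interpolation=cv2.INTER_CUBIC)
b=cv2.resize(im[120:190,215:275],None,fx=5,fy=5,interpolation=cv2.INTER_CUBIC)
o=cv2.copyMakeBorder(b,0,a.shape[0]-b.shape[0],0,0,cv2.BORDER_CONSTANT)
cv2.imwrite('pics/c1.png',cv2.hconcat([a,o]))
E
```

```text
top orange [354 210  11  26 129] z [30.3 34.2 37.5] rect [ 458.2 -296.8] [14.4 73.9] 77.7 [[421.0, -296.0], [493.0, -312.0], [496.0, -298.0], [424.0, -282.0]]
top purple [ 223  130   41   48 1277] z [52.1 55.7 59.1] rect [631.   42.4] [142.5 115.7] 4.6 [[555.0, 94.0], [565.0, -21.0], [707.0, -10.0], [697.0, 106.0]]
bench z -0.08667973612227797
scene orange [135 242  17  25 177] z [32.4 35.1 38. ] rect [ 464.  -300.9] [15.4 75.4] 77.1 [[425.0, -300.0], [499.0, -317.0], [502.0, -302.0], [429.0, -285.0]]
scene purple [ 258  186   73   55 1378] z [53.4 56.1 58.8] rect [633.5  39.8] [141.9 121.1] 4.2 [[558.0, 95.0], [567.0, -26.0], [709.0, -15.0], [700.0, 105.0]]
bench z 0.5370976255783262
```

View pics/c1.png

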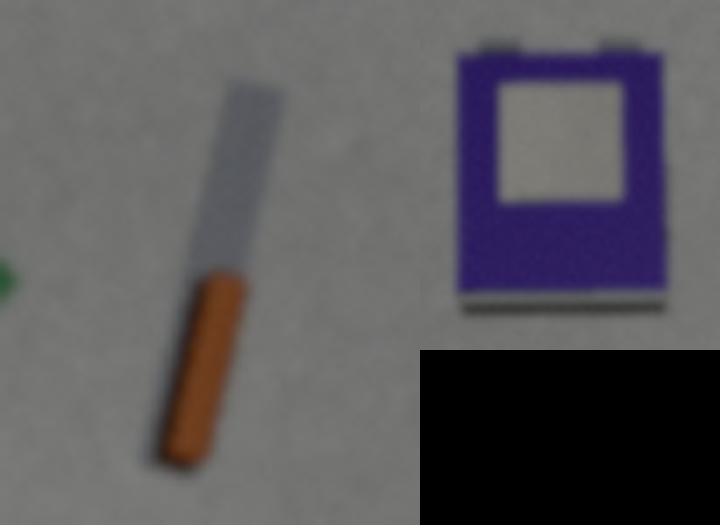

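The crop shows the blade tip at about (366.6,182) and the grip below it. The purple lid's lip edge is at the bottom and its hinge barrels are at the top. The two views agree:
- **Tool grip:** about (461,-299), yaw -12.5°.
- **Lid:** centre (632,41), yaw 4.4°, top at z≈56, 142x118 mm, which fits the given sizes.

Now I'll move toward the tool.

Request:
apply_moves([
  [[-38,-47,0],-1,-1],
  [[-38,-47,0],-1,-1],
  [[-38,-47,0],-1,-1],
  [[-38,-47,0],-1,-1],
  [[-38,-47,0],-1,-1],
  [[-38,-47,0],-1,-1],
  [[-38,-47,0],-1,-1],
  [[-38,-47,0],-1,-1],
  [[-38,-47,0],-1,-1],
  [[-38,-47,0],-1,-1],
  [[-38,-47,0],-1,-1],
  [[-38,-47,0],0,-1],
], force=80)

```text
t: 1.6
position: [494.5, -166.6, 229.9]
tcp_rot: [[-0.979, 0.205, 0.0], [0.205, 0.979, -0.003], [-0.001, -0.003, -1.0]]
wrist_force: [0.7, 0.9, 0.3]
grip_width: 85.4
```

```bash
cat >> h.py <<'E'
def go(target,yaw):
    """print shift in tool axes to world target; yaw = desired direction (deg) of tool y"""
    s=ctrl.observe(); R=np.array(s['tcp_rot']); p=np.array(s['position'])
    y=np.degrees(np.arctan2(R[1,1],R[0,1])); e=(yaw-y+90)%180-90
    print('t',round(s['t'],2),'tcp',p.round(1),'ydir',round(y,2),'w',round(s['grip_width'],1),'F',np.round(s['wrist_force'],1),'q',np.round(s['joint_positions'],2))
    print('shift tool axes',(R.T@(np.array(target)-p)).round(1),'spin',round(-e,2))
E
python3 -c "
from h import *
go((461,-299,150),77.5)"
```

```text
t 1.6 tcp [ 494.5 -166.6  229.9] ydir 78.2 w 85.4 F [0.7 0.9 0.3] q [-0.47  0.04  1.56 -0.    1.54 -1.84]
shift tool axes [   5.8 -136.2   80.3] spin 0.7
```

Request:
apply_moves([
  [[2,-45,25],0.7,-1],
  [[2,-45,25],0,-1],
  [[2,-45,25],0,-1],
  [[0,0,0],0,-1],
  [[0,0,0],0,-1],
])

```text
t: 2.22
position: [458.7, -304.8, 150.6]
tcp_rot: [[-0.975, 0.221, -0.002], [0.221, 0.975, -0.001], [0.002, -0.001, -1.0]]
wrist_force: [-1.2, -0.3, -0.2]
grip_width: 85.7
```

```bash
python3 - <<'E'
from h import *
go((461,-299,150),77.5)
m=ctrl.camera_model('wrist'); im,d=ctrl.grab_frame('wrist'); save('w1.png',im)
T=np.array(m['cam_to_world']); print(T.round(3).tolist(),m['fx'],m['cx'],m['cy'])
hsv=cv2.cvtColor(im,cv2.COLOR_RGB2HSV)
mk=cv2.inRange(hsv,(5,130,60),(16,255,255)); N,L,st,c=cv2.connectedComponentsWithStats(mk); i=1+np.argmax(st[1:,4]); print(st[i])
v,u=np.nonzero(L==i)
x=(u-m['cx'])/m['fx'];y=(v-m['cy'])/m['fy'];r=np.hypot(x,y)+1e-9
ray=np.stack([x/r*np.sin(r),-y/r*np.sin(r),-np.cos(r)],-1)@T[:3,:3].T
P=T[:3,3]+ray*((30-T[2,3])/ray[:,2])[:,None]
R=cv2.minAreaRect(P[:,:2].astype(np.float32)); print(R,cv2.boxPoints(R).round(1).tolist())
E
```

```text
t 2.23 tcp [ 458.7 -304.8  150.6] ydir 77.25 w 85.7 F [-1.2 -0.3 -0.2] q [-0.73  0.14  1.61 -0.    1.39 -2.07]
shift tool axes [-1.   6.2  0.6] spin -0.25
[[0.222, -0.922, -0.319, 375.283], [0.975, 0.209, 0.073, -285.656], [-0.001, -0.327, 0.945, 293.284], [0.0, 0.0, 0.0, 1.0]] 297.3186396354542 252.43544317410837 189.26998475102667
[ 250  142   19   81 1419]
((460.184326171875, -298.7201843261719), (16.49016761779785, 78.77731323242188), 77.98238372802734) [[419.8999938964844, -298.6000061035156], [497.0, -315.0], [500.3999938964844, -298.8999938964844], [423.3999938964844, -282.5]]
```

View pics/w1.png

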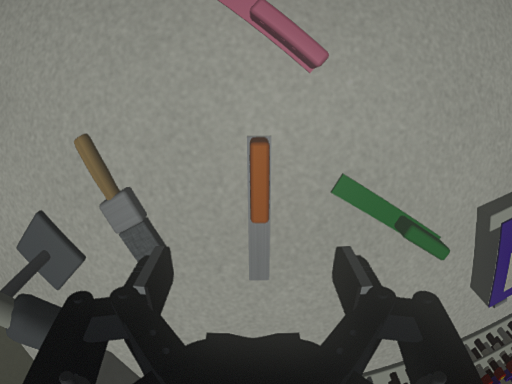

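The wrist view shows the orange tool centred at about (259,180) with the blade pointing down the image, and the fingers clear of the spatula and the green look-alike. The grip measures (460,-299), yaw about -12°, agreeing with the other views. Descending to grasp.

Request:
apply_moves([
  [[-2,6,40],-0.5,-1],
  [[0,0,40],0,-1],
  [[0,0,35],0,-1],
  [[0,0,18],0,-0.5],
  [[0,0,5],0,0],
  [[0,0,0],0,0],
])

```text
t: 3.02
position: [466.5, -295.5, 14.0]
tcp_rot: [[-0.979, 0.204, 0.005], [0.204, 0.979, -0.006], [-0.006, -0.005, -1.0]]
wrist_force: [-0.4, 0.1, -0.1]
grip_width: 43.0
```

```bash
python3 -c "
from h import *
go((460.5,-299,6),78)"
```

```text
t 3.02 tcp [ 466.5 -295.5   14. ] ydir 78.22 w 43.0 F [-0.4  0.1 -0.1] q [-0.7   0.27  1.76 -0.    1.11 -2.07]
shift tool axes [ 5.2 -4.6  8. ] spin 0.22
```

Request:
apply_moves([
  [[5,-4.5,7],0,0],
  [[0,0,0],0,0.3],
  [[0,0,0],0,1],
  [[0,0,0],0,1],
  [[0,0,0],0,1],
  [[0,0,0],0,1],
  [[0,0,0],0,1],
], force=90)

```text
t: 3.9
position: [461.4, -299.9, 9.4]
tcp_rot: [[-0.979, 0.204, 0.008], [0.204, 0.979, -0.008], [-0.009, -0.007, -1.0]]
wrist_force: [0.3, -0.3, -1.2]
grip_width: 16.9
```

```bash
python3 -c "
from h import *
go((460.5,-299,100),78)"
```

```text
t 3.9 tcp [ 461.4 -299.9    9.4] ydir 78.23 w 16.9 F [ 0.3 -0.3 -1.2] q [-0.72  0.27  1.77 -0.    1.09 -2.08]
shift tool axes [  0.3   0.1 -90.6] spin 0.23
```

Request:
apply_moves([
  [[0,0,-10],0,1],
  [[0,0,-30],0,1],
  [[0,0,-30],0,1],
  [[0,0,-20],0,1],
  [[15,40,0],-4,1],
  [[15,40,0],-4,1],
  [[15,40,0],-4,1],
  [[15,40,0],-4,1],
  [[12,40,0],0,1],
  [[10,40,0],0,1],
  [[0,20,0],0,1],
  [[0,0,0],0,1],
])

```text
t: 5.4
position: [384.8, -29.8, 106.7]
tcp_rot: [[-0.996, -0.082, 0.015], [-0.083, 0.997, -0.011], [-0.014, -0.012, -1.0]]
wrist_force: [0.3, 0.3, -0.7]
grip_width: 16.5
```

```bash
python3 - <<'E'
from h import *
go((410,24,50),94.4)
m=ctrl.camera_model('wrist'); im,d=ctrl.grab_frame('wrist'); save('w2.png',im)
E
```

```text
t 5.4 tcp [384.8 -29.8 106.7] ydir 94.73 w 16.5 F [ 0.3  0.3 -0.7] q [-0.27 -0.19  2.03 -0.01  1.28 -1.92]
shift tool axes [-28.7  52.2  56.5] spin 0.33
```

View pics/w2.png

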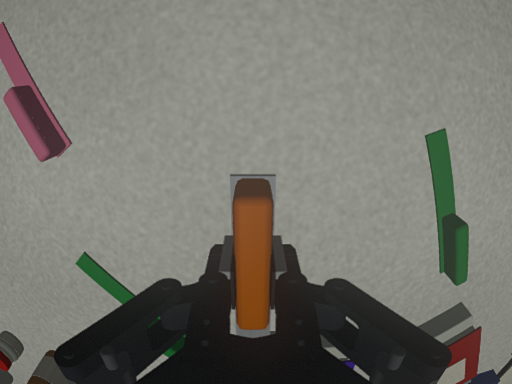

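The grip is held squarely, centred at (253,255), with the blade plate showing fore and aft. Moving to the pre-insert pose.

Request:
apply_moves([
  [[0,30,20],0.3,1],
  [[0,22,20],0,1],
  [[-12,0,14],0,1],
  [[-10,0,0],0,1],
  [[0,0,0],0,1],
  [[0,0,0],0,1],
])

```text
t: 6.2
position: [406.4, 19.6, 53.4]
tcp_rot: [[-0.997, -0.072, 0.018], [-0.072, 0.997, -0.013], [-0.017, -0.014, -1.0]]
wrist_force: [0.2, 0.3, -0.1]
grip_width: 16.2
```

```bash
python3 - <<'E'
from h import *
go((410,24,50),94.4)
for n in('top','scene'):
    im,d=ctrl.grab_frame(n); m=ctrl.camera_model(n); np.savez(n+'1.npz',im=im,d=d)
    if n=='scene': S=im; md=m; D=d
    else: a=cv2.resize(im[110:270,200:300],None,fx=3.6,fy=3.6,interpolation=cv2.INTER_CUBIC)
b=cv2.resize(S[130:290,200:310+20],None,fx=3.3,fy=3.6,interpolation=cv2.INTER_CUBIC)
save('c2.png',cv2.hconcat([a,b]))
E
```

```text
t 6.2 tcp [406.4  19.6  53.4] ydir 94.13 w 16.2 F [ 0.2  0.3 -0.1] q [-0.13 -0.08  2.05 -0.01  1.15 -1.77]
shift tool axes [-3.8  4.2  3.4] spin -0.27
```

View pics/c2.png

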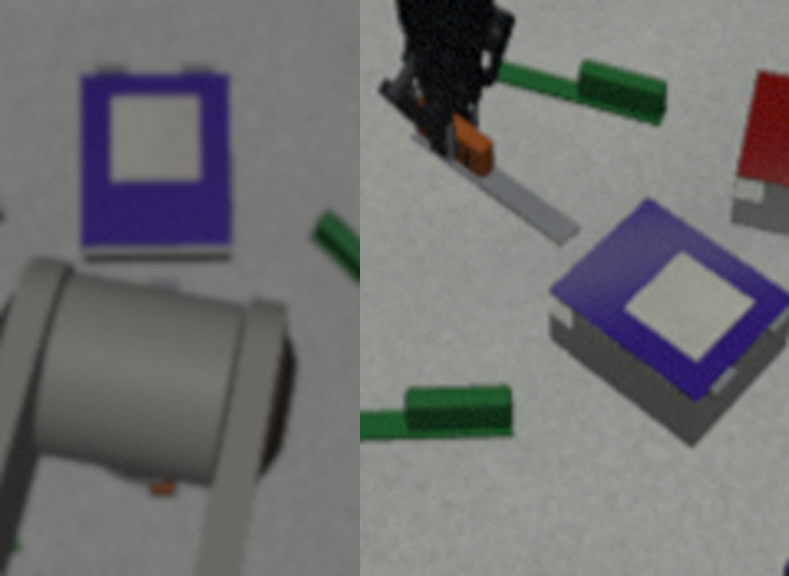

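The left crop (top view) shows the tip just short of the lip near the lid's mid-line. The right crop (scene view) shows the blade reaching toward the front lip with its tip at scene (~264,195). I'll check the blade height from depth.

```bash
python3 - <<'E'
from h import *
z=np.load('scene1.npz'); m=ctrl.camera_model('scene'); d=z['d']
P=unproj(m,*np.meshgrid(np.arange(512),np.arange(384)),d)
Q=P[165:205,225:275].reshape(-1,3); sel=(Q[:,2]>30)&(Q[:,2]<65)&(Q[:,0]<556)&(Q[:,0]>440)&(abs(Q[:,1]-27)<30)
Q=Q[sel]
for a in range(445,556,10):
    q=Q[(Q[:,0]>=a)&(Q[:,0]<a+10)]
    if len(q): print(a,len(q),np.median(q,0).round(1),q[:,1].min().round(1),q[:,1].max().round(1),q[:,0].max().round(1))
E
```

```text
445 35 [448.8  20.1  48.7] 8.9 33.5 454.9
455 24 [459.8  21.1  48.3] 10.6 35.9 464.5
465 24 [469.6  20.6  48.4] 10.7 34.6 475.0
475 31 [480.4  23.7  48.6] 10.4 36.3 484.8
485 25 [490.4  25.8  48.2] 12.7 36.5 494.6
495 25 [500.1  21.3  49. ] 13.3 36.7 504.4
505 28 [509.6  26.1  48.7] 13.8 37.1 514.9
515 29 [520.2  25.9  48.8] 14.5 40.8 525.0
525 27 [530.7  25.2  48.9] 14.8 39.2 534.7
535 3 [536.   26.5  49.4] 22.1 29.7 536.4
```

Blade top is at z≈48.7, level, with the tip at about (536,27). I'll lower it 6 mm and then slide it in.

Request:
apply_moves([
  [[0,5,6],0,1],
  [[0,0,0],0,1],
  [[-10,0,0],0,1],
  [[-10,0,0],0,1],
  [[-8,0,0],0,1],
  [[0,0,0],0,1],
])

```text
t: 7.05
position: [436.5, 27.1, 47.9]
tcp_rot: [[-0.997, -0.072, 0.019], [-0.072, 0.997, -0.013], [-0.018, -0.014, -1.0]]
wrist_force: [0.4, 0.4, -0.9]
grip_width: 16.2
```

```bash
python3 -c "
from h import *
go((448,27.5,47.4),94.4)"
```

```text
t 7.05 tcp [436.5  27.1  47.9] ydir 94.14 w 16.2 F [ 0.4  0.4 -0.9] q [-0.11 -0.01  2.   -0.01  1.13 -1.74]
shift tool axes [-11.5  -0.4   0.7] spin -0.26
```

Request:
apply_moves([
  [[-6,0,0],0,1],
  [[-5,0,0],0,1],
  [[0,0,0],0,1],
  [[0,0,-6],0,1],
  [[0,0,-6],0,1],
  [[0,0,0],0,1],
])

```text
t: 7.8
position: [447.5, 28.1, 61.0]
tcp_rot: [[-0.997, -0.072, 0.019], [-0.072, 0.997, -0.013], [-0.018, -0.014, -1.0]]
wrist_force: [-0.4, -0.6, -1.6]
grip_width: 16.7
```

```bash
python3 - <<'E'
from h import *
go((448,27.5,60),94.4)
im,d=ctrl.grab_frame('scene'); save('c3.png',cv2.resize(im[130:270,200:340],None,fx=4,fy=4,interpolation=cv2.INTER_CUBIC))
E
```

```text
t 7.8 tcp [447.5  28.1  61. ] ydir 94.13 w 16.7 F [-0.4 -0.6 -1.6] q [-0.1   0.    1.96 -0.01  1.16 -1.74]
shift tool axes [-0.4 -0.6  1. ] spin -0.27
```

View pics/c3.png

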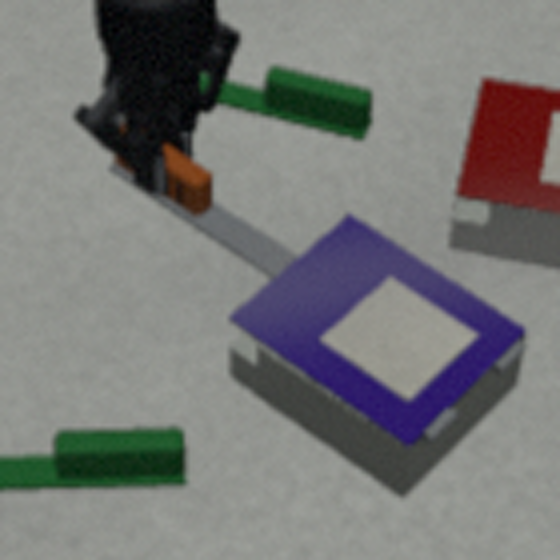

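The blade now passes under the lip at about (280,255) in the crop. Next I'll lever along the arc about the hinge (x≈704, z=52).

Request:
apply_moves([
  [[-2,0,-9],0,1],
  [[-2,0,-9],0,1],
  [[-3,0,-10],0,1],
  [[-3,0,-10],0,1],
  [[0,0,0],0,1],
])

```text
t: 8.48
position: [457.5, 29.4, 102.1]
tcp_rot: [[-0.997, -0.072, 0.019], [-0.072, 0.997, -0.013], [-0.018, -0.014, -1.0]]
wrist_force: [0.2, -0.6, -0.9]
grip_width: 16.5
```

```bash
cat >> h.py <<'E'
def tip():
    s=ctrl.observe();p=s['position'];x=704-129.5-p[0];z=p[2]-4.7-52
    print('tip angle',np.degrees(np.arctan2(z,x)).round(1),'rho',np.hypot(x,z).round(1))
E
python3 - <<'E'
from h import *
go((478.7,30,137),94.4); tip()
im,d=ctrl.grab_frame('scene'); m=ctrl.camera_model('scene')
P=unproj(m,*np.meshgrid(np.arange(512),np.arange(384)),d)
mk=cv2.inRange(cv2.cvtColor(im,cv2.COLOR_RGB2HSV),(118,90,40),(140,255,255))>0
Q=P[mk&(d>0)&(P[...,2]>40)&(abs(P[...,0]-630)<110)&(abs(P[...,1]-40)<75)]
A=np.c_[Q[:,0],Q[:,1],np.ones(len(Q))]; c=np.linalg.lstsq(A,Q[:,2],rcond=None)[0]
print('lid angle',np.degrees(np.arctan(-c[0])).round(1),c.round(3),len(Q),Q[:,2].max())
E
```

```text
t 8.47 tcp [457.5  29.4 102.1] ydir 94.14 w 16.5 F [ 0.2 -0.6 -0.9] q [-0.1  -0.02  1.89 -0.01  1.25 -1.74]
shift tool axes [-21.8  -1.4 -34.5] spin -0.26
tip angle 21.2 rho 125.5
lid angle 20.9 [-3.83000e-01 -1.50000e-02  3.25767e+02] 1627 111.84456822799598
```

Lid angle is 20.9°, matching the tip model's 21.2°. Continuing.

Request:
apply_moves([
  [[-4.5,0,-9],0,1],
  [[-5,0,-8.5],0,1],
  [[-6,0,-8.5],0,1],
  [[-6.5,0,-8.5],0,1],
  [[-7,0,-8],0,1],
  [[-7.5,0,-7.5],0,1],
  [[0,0,0],0,1],
])

```text
t: 9.4
position: [495.4, 32.9, 155.5]
tcp_rot: [[-0.997, -0.072, 0.018], [-0.072, 0.997, -0.013], [-0.017, -0.014, -1.0]]
wrist_force: [0.6, -0.9, -0.3]
grip_width: 16.2
```

```bash
cat >> h.py <<'E'
def lid(n='scene'):
    im,d=ctrl.grab_frame(n); m=ctrl.camera_model(n)
    P=unproj(m,*np.meshgrid(np.arange(512),np.arange(384)),d)
    mk=cv2.inRange(cv2.cvtColor(im,cv2.COLOR_RGB2HSV),(118,90,40),(140,255,255))>0
    Q=P[mk&(d>0)&(P[...,2]>50)&(abs(P[...,0]-640)<125)&(abs(P[...,1]-40)<75)]
    w,V=np.linalg.eigh(np.cov((Q-np.median(Q,0)).T)); nrm=V[:,0]
    print('lid angle',np.degrees(np.arctan2(abs(np.hypot(nrm[0],nrm[1])),abs(nrm[2]))).round(1),'rms',np.sqrt(w[0]).round(1),len(Q),Q[:,2].max().round(1)); return im
E
python3 - <<'E'
from h import *
go((512,32,165),94.4); tip(); lid()
E
```

```text
t 9.4 tcp [495.4  32.9 155.5] ydir 94.13 w 16.2 F [ 0.6 -0.9 -0.3] q [-0.08  0.01  1.74 -0.01  1.37 -1.72]
shift tool axes [-16.6  -2.2  -9.2] spin -0.27
tip angle 51.3 rho 126.6
lid angle 51.6 rms 1.5 1490 170.5
```

Request:
apply_moves([
  [[-8,0,-5],0,1],
  [[-8.3,0,-5],0,1],
  [[-10,0,-4],0,1],
  [[-10.4,0,-4],0,1],
  [[-10.5,0,-2.5],0,1],
  [[-10.5,0,-2],0,1],
  [[-7,0,-0.5],0,1],
  [[0,0,0],0,1],
])

```text
t: 10.45
position: [563.8, 38.3, 180.1]
tcp_rot: [[-0.997, -0.072, 0.016], [-0.072, 0.997, -0.013], [-0.015, -0.014, -1.0]]
wrist_force: [-0.4, -0.1, -0.9]
grip_width: 16.5
```

```bash
python3 - <<'E'
from h import *
go((512,32,165),94.4); tip(); save('c4.png',cv2.resize(lid()[60:280,160:360],None,fx=2.7,fy=2.7,interpolation=cv2.INTER_CUBIC))
E
```

```text
t 10.45 tcp [563.8  38.3 180.1] ydir 94.14 w 16.5 F [-0.4 -0.1 -0.9] q [-0.06  0.14  1.55 -0.01  1.43 -1.7 ]
shift tool axes [52.3 -2.3 14.3] spin -0.26
tip angle 85.0 rho 123.9
lid angle 85.3 rms 1.0 503 197.9
```

View pics/c4.png

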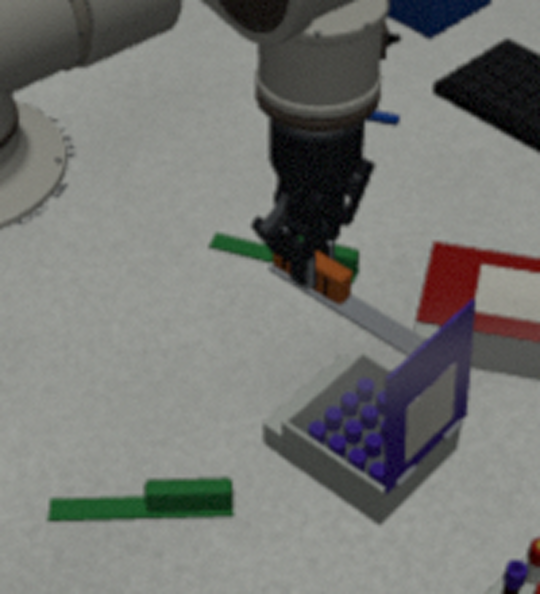

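The lid stands at about 85° with the vials visible inside. Backing the blade off and returning to the clear spot where the tool lay.

Request:
apply_moves([
  [[20,0,0],0,1],
  [[35,0,0],0,1],
  [[35,0,0],0,1],
  [[30,0,0],0,1],
  [[0,-35,0],4,1],
  [[-5,-45,0],4,1],
  [[-10,-45,0],4,1],
  [[-15,-45,0],4,1],
  [[-15,-45,10],0,1],
  [[-15,-45,20],0,1],
  [[-10,-20,20],0,1],
  [[0,0,0],0,1],
])

```text
t: 12.0
position: [477.3, -267.9, 132.1]
tcp_rot: [[-0.977, 0.214, 0.021], [0.214, 0.977, -0.015], [-0.023, -0.01, -1.0]]
wrist_force: [-0.7, 0.6, -1.5]
grip_width: 16.3
```

```bash
python3 - <<'E'
from h import *
go((461,-300,30),78.2); lid()
E
```

```text
t 12.0 tcp [ 477.3 -267.9  132.1] ydir 77.65 w 16.3 F [-0.7  0.6 -1.5] q [-0.65  0.13  1.66  0.    1.32 -2.01]
shift tool axes [ 11.4 -33.8 102.2] spin -0.55
lid angle 85.3 rms 1.1 472 197.7
```

Request:
apply_moves([
  [[4,-16,30],-0.5,1],
  [[4,-16,30],0,1],
  [[0,0,25],0,1],
  [[0,0,8],0,1],
  [[0,0,0],0,1],
])

```text
t: 12.68
position: [466.6, -296.3, 43.5]
tcp_rot: [[-0.979, 0.201, 0.027], [0.2, 0.98, -0.019], [-0.031, -0.013, -0.999]]
wrist_force: [0.5, 0.0, 0.1]
grip_width: 16.5
```

```bash
python3 - <<'E'
from h import *
go((461,-300,11),78.2)
E
```

```text
t 12.68 tcp [ 466.6 -296.3   43.5] ydir 78.42 w 16.5 F [0.5 0.  0.1] q [-0.71  0.22  1.75  0.    1.13 -2.08]
shift tool axes [ 5.7 -4.3 32.4] spin 0.22
```

Request:
apply_moves([
  [[3,-2,12],0,1],
  [[0,0,10],0,1],
  [[0,0,5],0,1],
  [[0,0,2],0,1],
  [[0,0,0],0,1],
])

```text
t: 13.3
position: [464.9, -298.4, 14.8]
tcp_rot: [[-0.979, 0.2, 0.03], [0.199, 0.98, -0.021], [-0.033, -0.015, -0.999]]
wrist_force: [0.1, 0.6, -0.8]
grip_width: 16.5
```

```bash
python3 - <<'E'
from h import *
go((461,-300,11),78.2)
print(np.round(ctrl.observe()['tcp_rot'],3).tolist())
E
```

```text
t 13.3 tcp [ 464.9 -298.4   14.8] ydir 78.47 w 16.5 F [ 0.1  0.6 -0.8] q [-0.71  0.25  1.78  0.    1.07 -2.08]
shift tool axes [ 3.7 -2.3  3.7] spin 0.27
[[-0.979, 0.2, 0.03], [0.199, 0.98, -0.021], [-0.033, -0.015, -0.999]]
```

Request:
apply_moves([
  [[0,0,2],0,1],
  [[0,0,1.5],0,1],
  [[0,0,0],0,1],
], force=30)

```text
t: 13.68
position: [465.3, -298.7, 11.4]
tcp_rot: [[-0.979, 0.2, 0.03], [0.199, 0.98, -0.021], [-0.034, -0.015, -0.999]]
wrist_force: [-0.2, -0.6, -0.1]
grip_width: 16.6
```

```bash
python3 - <<'E'
from h import *
go((461,-300,10),78.2)
E
```

```text
t 13.68 tcp [ 465.3 -298.7   11.4] ydir 78.47 w 16.6 F [-0.2 -0.6 -0.1] q [-0.71  0.26  1.78  0.    1.06 -2.08]
shift tool axes [ 3.9 -2.1  1.3] spin 0.27
```

Lowering the last bit, then opening gently and rising.

Request:
apply_moves([
  [[0,0,1],0,1],
  [[0,0,0],0,0.4],
  [[0,0,0],0,0.2],
  [[0,0,0],0,0],
  [[0,0,0],0,-0.4],
  [[0,0,0],0,-0.4],
  [[0,0,-20],0,-0.4],
  [[0,0,-50],0,-0.4],
  [[0,0,-50],0,-0.4],
  [[0,0,-30],0,-0.4],
  [[0,0,0],0,-0.4],
])

```text
t: 15.05
position: [460.3, -295.2, 164.9]
tcp_rot: [[-0.979, 0.2, 0.03], [0.199, 0.98, -0.021], [-0.033, -0.015, -0.999]]
wrist_force: [0.5, -0.3, -0.8]
grip_width: 59.2
```

```bash
python3 - <<'E'
from h import *
go((461,-300,10),78.2)
a=lid()
im,d=ctrl.grab_frame('wrist')
save('end.png',cv2.hconcat([cv2.resize(a,(400,300)),cv2.resize(im,(400,300))]))
m=ctrl.camera_model('scene'); s,ds=ctrl.grab_frame('scene')
P=unproj(m,*np.meshgrid(np.arange(512),np.arange(384)),ds)
hsv=cv2.cvtColor(s,cv2.COLOR_RGB2HSV)
o=(cv2.inRange(hsv,(5,130,80),(16,255,255))>0)&(abs(P[...,0]-461)<70)&(abs(P[...,1]+300)<50); print('grip',len(P[o]),P[o].mean(0).round(1),np.percentile(P[o][:,2],[5,50,95]).round(1))
r=(cv2.inRange(hsv,(172,120,60),(180,255,255))>0)&(P[...,0]>500)&(P[...,1]>60); print('red lid z',np.percentile(P[r][:,2],[5,50,95]).round(1))
E
```

```text
t 15.05 tcp [ 460.3 -295.2  164.9] ydir 78.47 w 59.2 F [ 0.5 -0.3 -0.8] q [-0.71  0.1   1.63  0.    1.38 -2.08]
shift tool axes [  3.6  -2.3 154.9] spin 0.27
lid angle 85.3 rms 1.0 472 198.1
grip 183 [ 469.1 -301.5   35. ] [31.7 35.2 38. ]
red lid z [ 20.6  55.8 110.4]
```

View pics/end.png

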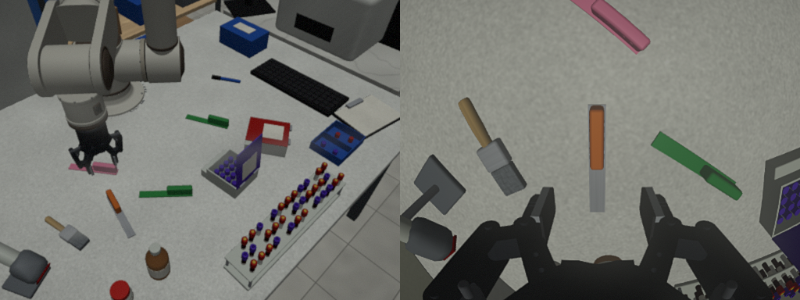

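The tool lies flat at (117,213) in the left half and is released, the purple lid stands open, and the red case looks shut. Handing in.

```bash
python3 -c "
from h import *
print(ctrl.sign_off())"
```

```text
the job is handed in; nothing more can be done
None
```

The purple lid is open at about 85° and the tool is back on the bench, flat, blade side down and released. I handed the job in at about 15 s of robot time.

- **Levering:** I gripped the orange tool and slid its blade about 18 mm under the purple lip. I raised the lid along its hinge arc using only the blade, then backed the blade out.
- **Purple lid:** It measured 85.3° just after levering, after the blade was backed off, and again after release, so it is staying where it was left.
- **Tool:** The top of the grip is at z≈35 mm, the same as at the start, so it is lying flat. It is within about 10 mm of where it began. The gripper is open and about 155 mm above it.
- **Forces:** Wrist force stayed below 2 N at every reading I took.
- **Red lid:** The median height was 55.8 mm, which is shut, and the picture shows it shut. The spread of that reading (21–110 mm) was wide, probably because the colour mask also picked up other red parts.

The wrist tilted by up to about 2° over the moves. This did not affect the result.

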